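# Fold and tuck the cover tab of the spares carrier

## Robot

A 7-joint arm with a two-finger parallel gripper is mounted at the origin on a cart in front of the work surface, level with it; the furniture and walls round the work are solid. World frame = base frame: x ahead of the robot, y to its left, z up, the work surface at z = 0. Lengths are in m, angles in rad, forces in N, time in s.
With the tool pointing down it reaches from about 0.425 to 0.975 m from the base axis. Payload 16.7 kg.
Tool frame: the origin (TCP) lies on the centre line of the jaws, within the pads' length; the fingertips stand 14 mm ahead of it and the grasp point (between the pads) lies 5 mm behind it; z points along the fingers, y is the line along which they close (so a half turn about z gives the same grasp; the last joint's range is limited). The gripper opens to 85 mm and grips with 20 to 120 N. Pads are 22 mm wide; open, the fingers measure 114 mm over their backs; the gripper's body (76 mm by 85 mm) begins 54 mm behind the grasp point. The pads swing forward as they close: fully open they stand 13 mm farther back than shut.
Start: joints at [-1.302, 0.426, 0.074, 1.606, -0.034, 1.111, -0.067], TCP at [0.274, 0.617, 0.245] pointing down, gripper open.
Joint ranges: [-2.85, 2.85], [-0.5, 2.14], [-1.23, 1.37], [0.21, 2.46], [-1.02, 4.16], [0.16, 2.05], [-2.73, 2.73]. Speed limits (rad/s): [1.89, 1.89, 2.39, 2.39, 3.01, 3.01, 3.01].

## Interface

Orientations are given as a unit quaternion [x, y, z, w].
In Python, from station import * gives the robot as it stands. The module is installed in compiled form; this text tells all that it offers.
- The arm moves only by the shell command python3 -m handwheel 'ROWS' [OPENING] [FORCE]. ROWS is a JSON object of lists of equal length, an entry for each row: "dp": the shift along the tool's x, y, z as a fraction of full scale, a list of three; "spin": the turn about the tool's z as a fraction of full scale. A call has 1 to 12 rows; each row shifts and turns the commanded pose from where the row before left it, along the tool's axes as they then stand; what a row does not reach is not made up. Full scale, the value 1, is 0.05 m for a shift and pi rad for a turn. A row lasts 1/8 s, in which the tool goes at most 62.5 mm and 10.7 degrees, less where a joint would pass 70% of its speed; a pose out of reach is approached as far as the arm can. A call with a number of a shift or a turn outside -1 to 1 is refused whole. A call with a gripper value outside its range is refused whole. OPENING is the opening, from -1 (shut) to 1 (fully open), set as the call begins (- or left out, the last holds). The fingers move at their own pace and stop on an object; FORCE is the grip in N (left out, the last holds). Time passes only in rows, so rows that do not move let the fingers close. It gives the time, the measured TCP pose, the force, the opening and the grip force at its end, in the units of the state.
- read_state(): the state, without advancing time (a new reading comes with each control period).
- camera(name): name is "side" or "top" or "wrist"; returns (picture, depth): 480x640x3 uint8, red, green, blue; 480x640 float32, m along the optical axis (not along the pixel's ray), 0 where there is no reading.
- camera_info(name): a dict with "fx", "fy", "cx", "cy" (pixels), "camera_from_world" (4x4, takes a point from world to camera coordinates). Camera axes: x right, y up, looking along -z (the intrinsics and any distortion apply to the point x, -y, -z); pixel columns grow to the right and rows downward; lengths in m; the calibration is good to about 2 mm. A picture is of the moment at which its call begins: read the wrist's pose just before it. camera_info takes no time and is no camera call; for the wrist camera it gives the pose at the moment of the call.
- close_job(): hands the job in; it is judged then, once.
The state is a dict: "t": time; "joint_positions": joint angles; "dq": joint speeds; "joint_torque": joint torques, N m; "ee_pos": TCP position; "eef_rot": TCP orientation; "force": force on the tool from outside, world axes, zero at the start; "ft_torque": the same for the moment, N m; "gripper_width": opening from 0.0 (shut) to 1.0 (fully open); "grasp_force": force on a finger pad.
Only numpy, scipy, OpenCV 4.12 (cv2) and the standard library are available. Lean on these libraries where they do the work, as an engineer would, in place of code of your own. Each camera call takes 0.05 s, during which the arm holds its last target. There are 200 camera calls.

## Task

Two small grey spares carriers stand on the bench with their sprung cover tabs open. With the fingertips, gently fold over the tab of the carrier that holds the spark plug, and while keeping it pressed down push it by its rib fully home, so that its edge is tucked under the retaining lip and it stays shut when you let go. Do not pick anything up, leave the other, empty carrier open and do not disturb the things lying around.

Things in the scene. Friction and masses are not known exactly. Their poses are not given: they have to be found in the camera images.
- carrier_plug: the carrier to close, with a spark plug in its tray: a grey open tray 150 mm long (its x), 90 mm wide (y), walls 34 mm high, fixed to the bench; origin at the centre of its underside, z up. Its -x end is the front (faces the robot within 30 degrees) and has the retaining lip; the cover tab is hinged at the rear. Hinge lugs on the side walls: 45.5 mm high, x 25 to 71 mm, 82 mm apart
- tab_plug (a joint): angle of that tab, rad: 0 folded flat, 1.3 to 1.75 as it stands open at the start, stop at 1.85. A light spring lifts it again from flat (about 1 N at the rib holds it down) unless its edge is under the lip, where it rests at about 0.05
- slide_plug (a joint): how far that tab's hinge pin has slid to the front (carrier's -x), m: 0 to 0.004 at the start, 0.022 fully forward (tucked home); stiff, 2.5 N friction, stays where left
- lip_plug (a point): middle of the lip's lower rear corner, at carrier x = -53 mm, z = 42 mm. The lip is a fixed plate from there 22 mm to the front, underside z = 42, top z = 46 mm; the folded tab's upper face lies at z = 37 mm, so it has 5 mm of headroom. A tab slid forward too early comes down on top of the lip and must be slid back
- hinge_plug (a point): middle of the tab's hinge axis, which runs along the carrier's y at z = 35.5 mm; at carrier x = +60 mm with the pin at the rear of its slots, up to 22 mm nearer the front as it slides
- edge_plug (a point): middle of the tab's free edge, 105 mm from the hinge axis. The tab is a flat aluminium plate 74 mm wide, 3 mm thick. With the pin at the rear the folded edge is 8 mm short of the lip; with the pin fully forward 14 mm under it
- plug_center (a point): centre of the spark plug (70 mm long, 20 mm thick) that lies in the tray of the carrier to close, below the rim
- carrier_empty: the other carrier, of the same make and size, with nothing in its tray; it stays open. Origin and axes as for the first
- tab_empty (a joint): angle of the other carrier's tab, rad, open at the start, to be left open
- black_tape: roll of black insulating tape, 43 mm across, 19 mm high, lying flat on the bench between the carriers; origin at the centre of its underside
- loose_spark_plug: another spark plug, 71 mm long, 21 mm thick, lying on the bare bench between the carriers (not the one in the carrier); origin at its underside
- screwdriver_red: red-handled screwdriver, 159 mm long, 22 mm thick, lying on the left; origin at its underside
- feeler: feeler gauge with two leaves fanned out, 94 x 55 x 10 mm, lying behind the carriers; origin at its underside
- rib_plug (a point): centre of the tab's push rib, 78 mm from the hinge axis: a straight bar 50 mm wide, 6 mm thick, 8 mm tall across the tab's outer face (the face away from the lip while the tab stands open, the upper face once folded). The rib's hinge-side face is 75 mm from the hinge axis
Things that resemble listed ones, but are neither listed nor needed, are in the scene too. Leave any orange or yellow look-alike of the part that bears plug_center alone.

How it is judged:
By the outcome, as a careful person would: the job done as asked, in the order asked, and still so for the second after the job is handed in, with the robot touching nothing.
It also fails if it takes over 48 s, if anything falls off the work surface, if the arm or the gripper's body presses on something with over 40 N, if the wrist force passes 120 N, or if a joint passes its speed limit or range.

## Working session

There is one attempt and no reset: what is moved stays moved. The work goes in short steps, Python scripts to look and compute and a shell command to move; the robot and the scene stay as the last step left them, time stands still between calls to the robot, and variables do not carry over. Pictures are saved under pics/ and viewed, at most 10 in all, crops included, and the job is handed in when it is done.

```bash
mkdir -p pics; cat > h.py <<'E'
from station import *
import numpy as np, cv2
def world(name,pic_depth,info):
    d=pic_depth; v,u=np.mgrid[0:480,0:640]
    x=(u-info['cx'])/info['fx']*d; y=(v-info['cy'])/info['fy']*d
    P=np.stack([x,-y,-d,np.ones_like(d)],-1)
    return (P@np.linalg.inv(np.array(info['camera_from_world'])).T)[...,:3]
E
python3 - <<'E'
from h import *
s=read_state(); print(s['t'],s['ee_pos'],s['eef_rot'],s['gripper_width'])
for n in ['top','side']:
    i=camera_info(n); p,d=camera(n); print(n,{k:np.round(v,3).tolist() for k,v in i.items()})
    cv2.imwrite(f'pics/{n}0.png',p[...,::-1]); np.savez(f'{n}0.npz',p=p,d=d,W=world(n,d,i))
E
```

```text
0.0 [0.27374064 0.61658585 0.24460833] [ 2.07384900e-01  9.78259218e-01 -6.31296390e-04 -8.02938628e-05] 1.0044648455966643
top {'fx': 501.332, 'fy': 501.332, 'cx': 314.521, 'cy': 238.728, 'camera_from_world': [[0.023, -1.0, -0.004, 0.061], [0.975, 0.022, 0.223, -0.609], [-0.223, -0.009, 0.975, -0.927], [0.0, 0.0, 0.0, 1.0]]}
side {'fx': 466.72, 'fy': 466.72, 'cx': 318.007, 'cy': 237.54, 'camera_from_world': [[0.998, 0.056, -0.017, -0.595], [-0.018, 0.567, 0.824, -0.067], [0.055, -0.822, 0.567, -0.983], [0.0, 0.0, 0.0, 1.0]]}
```

View pics/top0.png

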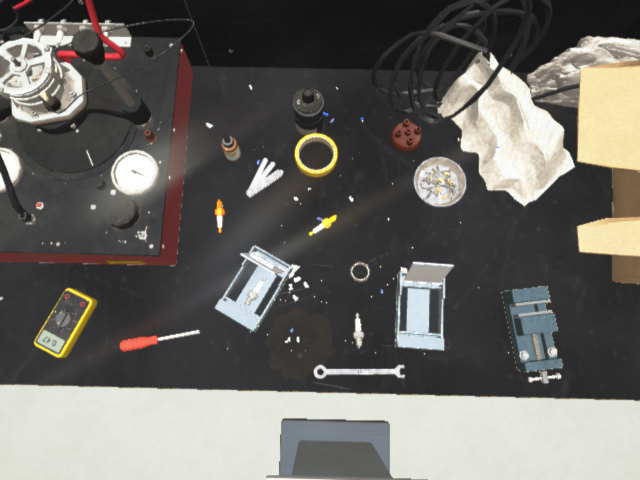

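View pics/side0.png

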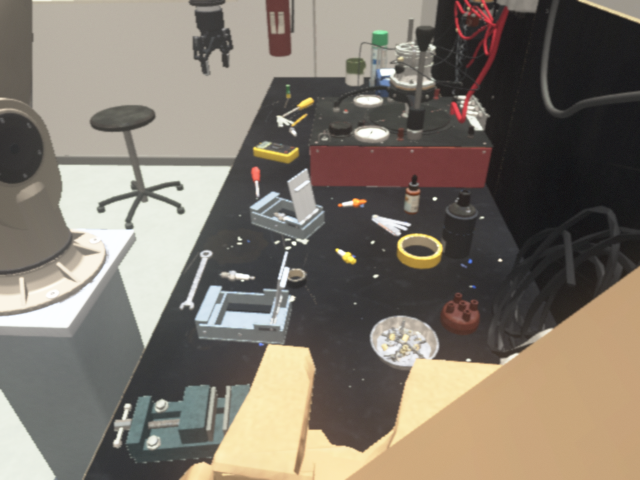

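The top view shows the left carrier at about (255,288) with a white plug in its tray, and the right carrier at (421,308), which is empty. In the side view they are at (288,215) and (245,315). The left one fits carrier_plug. The loose plug at (358,330) and the orange and yellow look-alikes at (220,215) and (323,225) are not meant. I'll confirm with a crop and measure.

```bash
python3 - <<'E'
from h import *
t=np.load('top0.npz'); s=np.load('side0.npz')
a=cv2.resize(t['p'][235:340,205:310],(580,580),interpolation=cv2.INTER_CUBIC)
b=cv2.resize(s['p'][165:240,245:330],(0,0),fx=2.5,fy=2.5)
c=np.zeros((580,800,3),np.uint8); c[:,:580]=a; c[:b.shape[0],582:582+b.shape[1]]=b
cv2.imwrite('pics/crop.png',c[...,::-1])
# points around carrier
for n,z in (('top',t),('side',s)):
    W=z['W'].reshape(-1,3); ok=(z['d'].reshape(-1)>0)
    m=ok&(W[:,0]>.4)&(W[:,0]<.75)&(W[:,1]>.03)&(W[:,1]<.33)
    P=W[m]; print(n,m.sum(),np.median(P[:,2]))
    h=P[(P[:,2]>.025)&(P[:,2]<.05)]; print('rim',h.min(0),h.max(0),len(h)); r=cv2.minAreaRect(h[:,:2].astype(np.float32)); print(r,cv2.boxPoints(r).tolist())
    h=P[(P[:,2]>.055)&(P[:,2]<.2)]; c=h.mean(0); print('tab',len(h),c,h.min(0),h.max(0)); u,S,v=np.linalg.svd(h-c); print(S,v)
E
```

```text
top 23257 0.0009179915214432288
rim [0.42680659 0.12022146 0.02516737] [0.59973052 0.26885542 0.04990411] 1147
((0.5131303668022156, 0.1954212486743927), (0.09144047647714615, 0.1499355286359787), 60.969520568847656) [[0.42539453506469727, 0.19182518124580383], [0.5564924478530884, 0.11906526237726212], [0.6008661985397339, 0.19901731610298157], [0.4697682857513428, 0.2717772424221039]]
tab 302 [0.54850346 0.17236726 0.11803189] [0.52555112 0.13765795 0.05593741] [0.5744038  0.2106744  0.14172929]
[0.38616099 0.28688214 0.04833613] [[ 0.30994899  0.81126509  0.49576263]
 [-0.4560091  -0.33070019  0.82625243]
 [-0.83425855  0.48216837 -0.26744407]]
side 11064 -0.00018635653188320278
rim [0.42678616 0.11897874 0.02501012] [0.60013045 0.26414247 0.04993822] 951
((0.5129005908966064, 0.1931123584508896), (0.09332485496997833, 0.15395350754261017), 61.106590270996094) [[0.42295944690704346, 0.18945223093032837], [0.5577488541603088, 0.11506470292806625], [0.6028417348861694, 0.1967724859714508], [0.46805232763290405, 0.2711600065231323]]
tab 790 [0.55195426 0.1706393  0.09763106] [0.52617951 0.13403138 0.0552332 ] [0.57946811 0.20975283 0.13784194]
[0.69790676 0.61127302 0.06036068] [[ 0.23319068 -0.03016808 -0.97196296]
 [ 0.46612653  0.88067377  0.08449718]
 [-0.85343316  0.47276168 -0.21942706]]
```

View pics/crop.png

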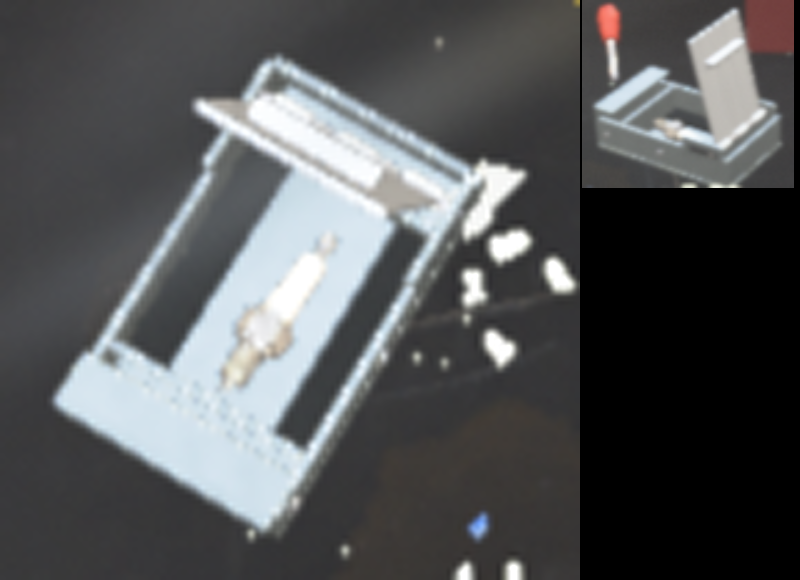

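The crop confirms it: a white-bodied plug lies in the left carrier's tray at crop (265,320), the front plate with the lip is at lower left, and the ribbed tab is open at the rear. My fit puts the carrier centre at (0.513, 0.194), yaw -29°, tab about 1.35 rad, slide about 2.5 mm. I'll shut the fingers and go above and behind the tab.

```bash
python3 -m handwheel '{"dp":[[-0.82,-0.42,0],[-0.82,-0.42,0],[-0.82,-0.42,0],[-0.82,-0.42,0],[-0.82,-0.42,0],[-0.82,-0.42,0],[-0.82,-0.42,0],[-0.82,-0.42,0],[-0.82,-0.42,0],[-0.82,-0.42,0],[-0.82,-0.42,0],[-0.82,-0.42,0]],"spin":[0.028,0,0,0,0,0,0,0,0,0,0,0]}' -1 20
cat >> h.py <<'E'
C=np.array([.513,.1943]); e=np.array([.8746,-.4848]); f=np.array([.4848,.8746])
def st():
    s=read_state(); p=np.array(s['ee_pos']); q=np.array(s['eef_rot'])
    d=p[:2]-C
    F=np.array(s['force']); 
    print('t %.2f carrier x %.1f y %.1f tcpz %.1f mm | yawx %.1f | F cx %.2f cy %.2f z %.2f w %.2f'%(s['t'],d@e*1e3,d@f*1e3,p[2]*1e3,np.degrees(2*np.arctan2(q[1],q[0])),F[:2]@e,F[:2]@f,F[2],s['gripper_width']),np.round(q,3))
E
python3 - <<'E'
from h import *
st()
for th in [1.35,1.2,1.05,.9,.75,.6,.45,.3,.15,0]:
    c=4;r=max(45,75-8*np.tan(th)-c); s,k=np.sin(th),np.cos(th)
    xf=-r*k+1.5*s; xr=-75*k+9.5*s; z=r*s+1.5*k
    print(th,'r %.0f front x(rel hinge) %.1f ribcorner %.1f tipz %.1f'%(r,xf,xr,z+35.5),'tool centre carrier x %.1f'%(xf+11+57.5))
E
```

```text
t: 1.6
ee_pos: [0.586, 0.1592, 0.2451]
eef_rot: [0.25, 0.968, -0.0, -0.0]
force: [0.9, 0.2, 0.0]
gripper_width: 0.003
grasp_force: 0.0
t 1.60 carrier x 80.8 y 4.7 tcpz 245.1 mm | yawx 151.0 | F cx 0.67 cy 0.58 z 0.03 w 0.00 [ 0.25   0.968 -0.    -0.   ]
1.35 r 45 front x(rel hinge) -8.4 ribcorner -7.2 tipz 79.7 tool centre carrier x 60.1
1.2 r 50 front x(rel hinge) -16.9 ribcorner -18.3 tipz 83.0 tool centre carrier x 51.6
1.05 r 57 front x(rel hinge) -27.1 ribcorner -29.1 tipz 85.7 tool centre carrier x 41.4
0.9 r 61 front x(rel hinge) -36.7 ribcorner -39.2 tipz 84.2 tool centre carrier x 31.8
0.75 r 64 front x(rel hinge) -45.5 ribcorner -48.4 tipz 79.9 tool centre carrier x 23.0
0.6 r 66 front x(rel hinge) -53.2 ribcorner -56.5 tipz 73.7 tool centre carrier x 15.3
0.45 r 67 front x(rel hinge) -59.8 ribcorner -63.4 tipz 66.1 tool centre carrier x 8.7
0.3 r 69 front x(rel hinge) -65.0 ribcorner -68.8 tipz 57.2 tool centre carrier x 3.5
0.15 r 70 front x(rel hinge) -68.8 ribcorner -72.7 tipz 47.4 tool centre carrier x -0.3
0 r 71 front x(rel hinge) -71.0 ribcorner -75.0 tipz 37.0 tool centre carrier x -2.5
```

```bash
python3 -m handwheel '{"dp":[[0,-0.09,0.7],[0,0,0.7],[0,0,0.7],[0,0,0.7],[0,0,0]],"spin":[0,0,0,0,0]}' | head -1
python3 - <<'E'
from h import *
st()
pp=[]
for n,(r0,c0) in {'side':(140,230),'top':(220,190)}.items():
    p,d=camera(n); i=camera_info(n); np.savez(n+'1.npz',p=p,d=d,W=world(n,d,i))
    pp.append(cv2.resize(p[r0:r0+130,c0:c0+130],(398,398),interpolation=cv2.INTER_CUBIC))
    W=world(n,d,i).reshape(-1,3); D=(W[:,:2]-C)
    X=np.c_[D@e,D@f,W[:,2]]; m=(d.reshape(-1)>0)&(abs(X[:,1])<.02)&(X[:,0]>.066)&(X[:,0]<.11)&(X[:,2]>.05)&(X[:,2]<.15)
    Q=X[m]*1e3
    if len(Q): print(n,len(Q),'finger zmin %.1f'%Q[:,2].min(),np.percentile(Q,[2,98],axis=0).round(1).tolist())
cv2.imwrite('pics/pre.png',np.hstack(pp)[...,::-1])
E
```

```text
t: 2.22
t 2.23 carrier x 78.6 y -0.2 tcpz 103.1 mm | yawx 151.0 | F cx -0.66 cy 0.20 z 0.12 w -0.01 [ 0.25   0.968 -0.002 -0.002]
side 260 finger zmin 87.6 [[72.6, -15.4, 89.3], [93.2, 14.6, 147.6]]
```

View pics/pre.png

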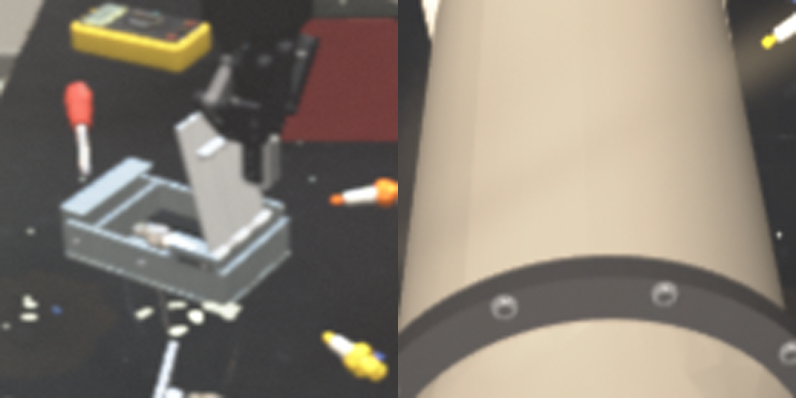

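The side view (left half) shows the shut fingers at (258,165) just behind the tab, tip at z about 88 mm, which agrees with the 14 mm offset. The arm blocks the top view. Starting the fold.

```bash
python3 -m handwheel '{"dp":[[0.15,0,0],[0.15,0,0],[0.15,0,0.02],[0.15,0,0.02],[0.15,0,0.02],[0,0,0]],"spin":[0,0,0,0,0,0]}' | head -1
cat >> h.py <<'E'
def tab(n='side'):
    p,d=camera(n); W=world(n,d,camera_info(n)).reshape(-1,3); D=W[:,:2]-C
    X=np.c_[D@e,D@f,W[:,2]]*1e3
    m=(d.reshape(-1)>0)&(abs(X[:,1])<34)&(abs(X[:,1])>18)&(X[:,0]>-70)&(X[:,0]<75)&(X[:,2]>48)&(X[:,2]<140)
    m&=p.reshape(-1,3).min(1)>110   # light metal
    Q=X[m]
    if len(Q)>20:
        k=np.polyfit(Q[:,2],Q[:,0],1); print('tab pts',len(Q),'theta %.2f'%np.arctan2(1,-k[0]),'x at z35.5 %.1f'%np.polyval(k,35.5),'zmax %.1f'%Q[:,2].max())
    return p,d,X
E
python3 -c "
from h import *
st();tab()"
```

```text
t: 3.08
t 3.08 carrier x 41.5 y 1.1 tcpz 102.2 mm | yawx 151.1 | F cx -0.07 cy 0.84 z 0.31 w -0.00 [ 0.25   0.968 -0.    -0.   ]
tab pts 276 theta 1.12 x at z35.5 57.5 zmax 137.1
```

```bash
python3 -m handwheel '{"dp":[[0.1,0,0.04],[0.09,-0.02,0.04],[0.09,0,0.04],[0.09,0,0.05],[0.08,0,0.06],[0.07,0,0.06],[0.07,0,0.07],[0.06,0,0.08],[0.05,0,0.09],[0.05,0,0.09],[0,0,0]],"spin":[0,0,0,0,0,0,0,0,0,0,0]}' | head -1
python3 -c "
from h import *
st();tab()"
```

```text
t: 4.5
t 4.50 carrier x 4.4 y -0.1 tcpz 70.9 mm | yawx 151.0 | F cx -0.21 cy 0.73 z 1.21 w 0.00 [ 0.25   0.968 -0.    -0.   ]
tab pts 190 theta 0.70 x at z35.5 22.4 zmax 105.9
```

```bash
python3 - <<'E'
from h import *
p,d,X=tab()
cv2.imwrite('pics/mid.png',cv2.resize(p[150:250,235:345],(660,600),interpolation=cv2.INTER_CUBIC)[...,::-1])
st()
m=(d.reshape(-1)>0)&(abs(X[:,1])<36)&(abs(X[:,1])>16)&(X[:,2]>36)
for a in range(-75,75,10):
    q=X[m&(X[:,0]>a)&(X[:,0]<a+10)]
    l=q[q[:,1]<0]; r=q[q[:,1]>0]
    print(a,len(l),np.percentile(l[:,2],[10,50,90]).round(0) if len(l) else '',len(r),np.percentile(r[:,2],[10,50,90]).round(0) if len(r) else '')
E
```

```text
tab pts 200 theta 0.72 x at z35.5 21.5 zmax 104.6
t 4.60 carrier x 4.6 y -0.0 tcpz 71.2 mm | yawx 151.0 | F cx -0.21 cy 0.37 z 0.79 w 0.00 [ 0.25   0.968 -0.    -0.   ]
-75 17 [44. 45. 46.] 11 [45. 45. 46.]
-65 16 [43. 45. 46.] 0 
-55 10 [44. 45. 46.] 0 
-45 18 [ 66.  67. 152.] 4 [65. 67. 68.]
-35 51 [ 64. 250. 346.] 5 [64. 65. 67.]
-25 85 [ 61. 225. 332.] 0 
-15 93 [ 58. 195. 229.] 0 
-5 109 [ 55. 184. 230.] 4 [54. 54. 55.]
5 151 [ 52. 177. 230.] 29 [ 51.  52. 125.]
15 294 [102. 171. 229.] 87 [ 49. 115. 162.]
25 260 [ 48. 220. 309.] 29 [ 44.  45. 228.]
35 525 [200. 290. 442.] 36 [ 41.  43. 274.]
45 572 [262. 386. 455.] 61 [ 38. 265. 330.]
55 475 [356. 399. 438.] 17 [36. 38. 40.]
65 73 [374. 397. 417.] 0
```

View pics/mid.png

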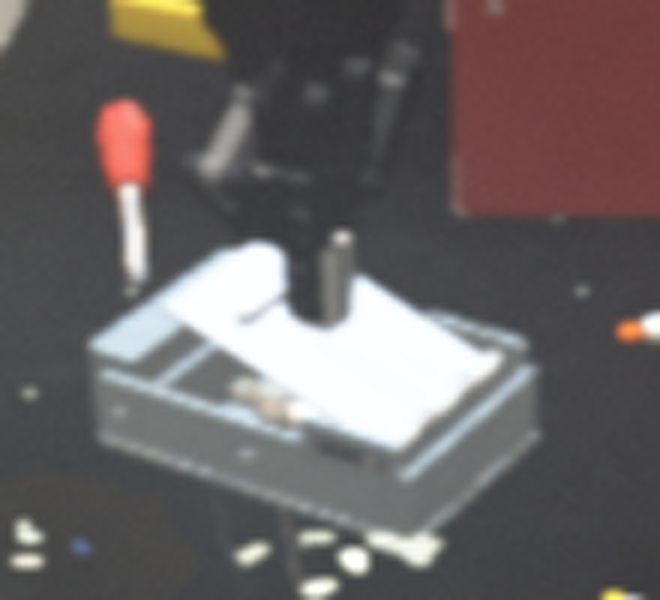

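The tab lies at about 0.30 rad with the fingers on its hinge side of the rib. Its edge is at x about -43, behind the lip at -53. Pressing it flat.

```bash
python3 -m handwheel '{"dp":[[0.04,0,0.09],[0.03,0,0.09],[0.02,0,0.09],[0.01,0,0.08],[0,0,0.05],[0,0,0]],"spin":[0,0,0,0,0,0]}' | head -1
python3 -c "
from h import *
st()"
```

```text
t: 5.35
t 5.35 carrier x -0.4 y -0.0 tcpz 51.1 mm | yawx 151.0 | F cx 0.30 cy 1.11 z 1.02 w -0.00 [ 0.25   0.968 -0.    -0.   ]
```

```bash
python3 -m handwheel '{"dp":[[0,0,0.02],[0,0,0]],"spin":[0,0]}' | head -1
python3 -c "
from h import *
st()
p,d,X=tab()
m=(d.reshape(-1)>0)&(X[:,1]<-16)&(X[:,1]>-36)&(X[:,2]>30)&(X[:,2]<60)
for a in range(-75,75,10):
    q=X[m&(X[:,0]>a)&(X[:,0]<a+10)]
    print(a,len(q),np.percentile(q[:,2],[10,50,90]).round(1) if len(q) else '')
"
```

```text
t: 5.6
t 5.60 carrier x -0.4 y 0.1 tcpz 50.5 mm | yawx 151.0 | F cx -2.02 cy -0.48 z 7.39 w -0.00 [ 0.25   0.968  0.    -0.   ]
-75 20 [31.4 44.7 46. ]
-65 19 [43.3 44.9 46.4]
-55 13 [34.3 43.4 46.4]
-45 19 [33.9 35.5 37.3]
-35 16 [35.4 35.9 37.3]
-25 27 [34.9 37.5 43.2]
-15 21 [34.6 36.3 37.7]
-5 20 [35.4 36.3 38.1]
5 19 [34.2 35.5 36.9]
15 17 [34.8 36.  37.1]
25 13 [35.4 36.1 37.8]
35 14 [34.8 35.9 37.3]
45 14 [35.1 35.8 37.5]
55 16 [35.4 37.6 39.2]
65 10 [31.  32.3 33.6]
```

Flat, pressed with about 7 N. Now sliding it forward.

```bash
python3 -m handwheel '{"dp":[[0.05,0,0],[0.05,0,0],[0.05,0,0],[0.05,0,0],[0.05,0,0],[0.05,0,0],[0.05,0,0],[0.05,0,0],[0,0,0]],"spin":[0,0,0,0,0,0,0,0,0]}' | head -1
python3 -c "
from h import *
st()"
```

```text
t: 6.78
t 6.78 carrier x -20.2 y 0.0 tcpz 50.6 mm | yawx 151.0 | F cx 0.23 cy -1.89 z 5.87 w -0.00 [0.25  0.968 0.    0.   ]
```

```bash
python3 -m handwheel '{"dp":[[0.04,0,0],[0.03,0,0],[0.02,0,0],[0.02,0,0],[0,0,0]],"spin":[0,0,0,0,0]}' | head -1
python3 -c "
from h import *
st()"
```

```text
t: 7.4
t 7.40 carrier x -25.5 y 0.2 tcpz 50.5 mm | yawx 151.0 | F cx 2.74 cy -0.42 z 5.73 w -0.00 [0.25  0.968 0.    0.   ]
```

```bash
python3 -m handwheel '{"dp":[[0.02,0,0],[0.02,0,0],[0,0,0]],"spin":[0,0,0]}' | head -1
python3 -c "
from h import *
st()"
```

```text
t: 7.78
t 7.78 carrier x -27.3 y 0.2 tcpz 50.6 mm | yawx 151.0 | F cx 4.44 cy 0.17 z 4.65 w -0.00 [0.25  0.968 0.    0.   ]
```

```bash
python3 -m handwheel '{"dp":[[0.02,0,0],[0.02,0,0],[0,0,0]],"spin":[0,0,0]}' | head -1
python3 - <<'E'
from h import *
st()
p,d,X=tab()
cv2.imwrite('pics/slid.png',cv2.resize(p[160:240,240:340],(750,600),interpolation=cv2.INTER_CUBIC)[...,::-1])
E
```

```text
t: 8.15
t 8.15 carrier x -27.6 y 0.2 tcpz 50.8 mm | yawx 150.9 | F cx 15.12 cy -0.13 z 1.14 w 0.00 [0.251 0.968 0.    0.002]
```

View pics/slid.png

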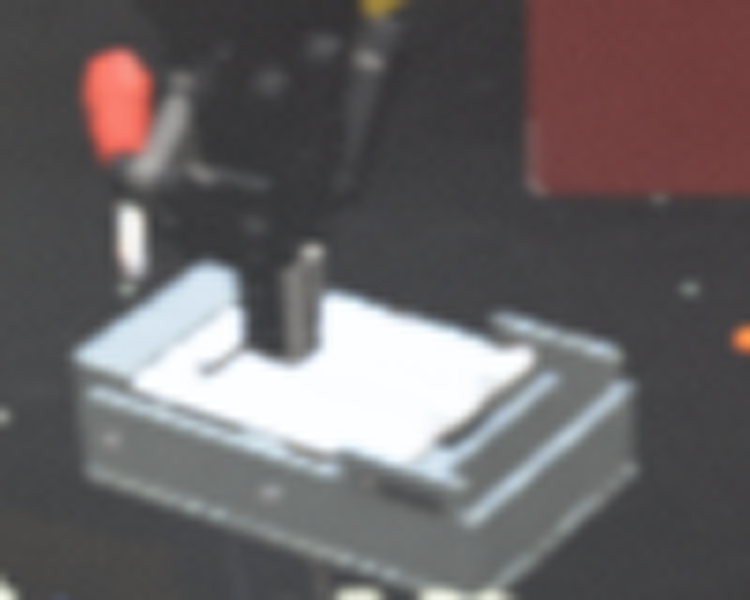

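The tab is flat with its edge under the lip at (190,330). The push force jumped from 4 to 15 N within 0.3 mm, so it has hit the end stop. I'll relieve the push, lift off and check.

```bash
python3 -m handwheel '{"dp":[[-0.03,0,0],[0,0,-0.04],[-0.03,0,-0.1],[-0.05,0,-0.3],[0,0,-0.8],[0,0,-0.9],[0,0,-0.9],[0,0.9,-0.5],[0,0.9,0],[0,0.9,0],[0,0.9,0],[0,0,0]],"spin":[0,0,0,0,0,0,0,0,0,0,0,0]}' | head -1
python3 - <<'E'
from h import *
st()
o=[]
for n,(r,c,h,w) in {'side':(160,240,80,80),'top':(235,205,105,105)}.items():
    p,d=camera(n); W=world(n,d,camera_info(n)).reshape(-1,3); D=W[:,:2]-C; X=np.c_[D@e,D@f,W[:,2]]*1e3
    m=(d.reshape(-1)>0)&(abs(X[:,1])<34)&(X[:,2]>25)&(X[:,2]<60)
    print(n,[(a,float(np.median(X[m&(X[:,0]>a)&(X[:,0]<a+10),2]).round(1))) for a in range(-75,65,10)])
    o.append(cv2.resize(p[r:r+h,c:c+w],(398,398),interpolation=cv2.INTER_CUBIC))
cv2.imwrite('pics/end.png',np.hstack(o)[...,::-1])
E
```

```text
t: 9.7
t 9.70 carrier x -26.2 y 182.5 tcpz 227.0 mm | yawx 151.2 | F cx -1.00 cy -0.24 z -0.99 w -0.00 [ 0.249  0.969 -0.    -0.001]
side [(-75, 44.4), (-65, 44.9), (-55, 42.4), (-45, 42.9), (-35, 39.3), (-25, 38.9), (-15, 38.6), (-5, 37.9), (5, 37.4), (15, 37.1), (25, 36.8), (35, 37.4), (45, 29.6), (55, nan)]
top [(-75, 46.4), (-65, 46.3), (-55, 41.9), (-45, 43.5), (-35, 40.5), (-25, 40.1), (-15, 39.6), (-5, 39.3), (5, 38.7), (15, 38.1), (25, 37.9), (35, 38.8), (45, 31.8), (55, nan)]
  return _methods._mean(a, axis=axis, dtype=dtype,
  ret = ret.dtype.type(ret / rcount)
```

View pics/end.png

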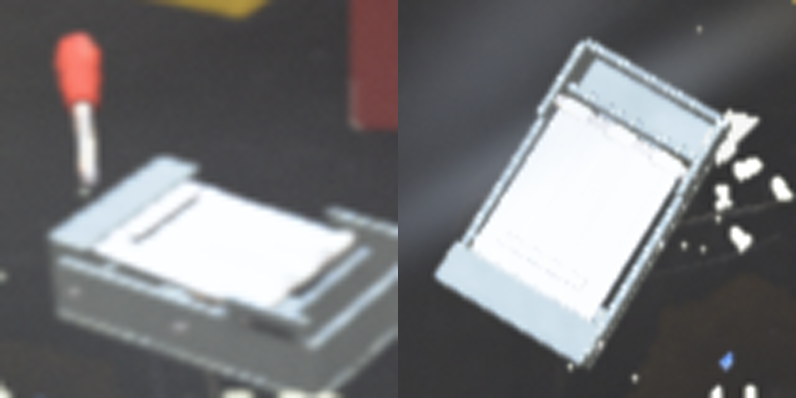

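Both views show the tab shut with its edge under the lip. The measured slope is about 0.05 rad, the stated resting angle, and the robot is clear.

```bash
python3 -c "
from station import *
print(close_job())"
```

```text
the job is handed in; nothing more can be done
None
```

The spark-plug carrier's tab is folded, pushed forward to its end stop and tucked under the lip, and it stayed shut after I let go; nothing was picked up, the empty carrier and loose items were not touched, and the job was handed in at about 10 s.

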